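# Date-stamp a carton with a two-stage plunger and crate it

## Robot

A 6-joint arm with a two-finger parallel gripper is mounted at the origin on a cart in front of the work surface, level with it; the furniture and walls round the work are solid. World frame = base frame: x ahead of the robot, y to its left, z up, the work surface at z = 0. Lengths are in m, angles in rad, forces in N, time in s.
With the tool pointing down it reaches from about 0.225 to 0.725 m from the base axis. Payload 3.1 kg.
Tool frame: the origin (TCP) lies at the very end of the fingers, on their centre line; the grasp point (between the pads) lies 19 mm behind it; z points along the fingers, y is the direction in which the jaws open and shut (so a half turn about z gives the same grasp; the last joint's range is limited). The gripper opens to 85 mm and grips with 20 to 120 N. Pads are 22 mm wide; open, the fingers measure 114 mm over their backs; the gripper's body (76 mm by 85 mm) begins 54 mm behind the grasp point. The pads swing forward as they close: fully open they stand 13 mm farther back than shut.
Start: joints at [-1.463, 0.048, 0.099, 1.622, 0, 1.443], TCP at [0.123, -0.51, 0.231] pointing down, gripper open.
Joint ranges: [-2.91, 2.91], [-0.99, 1.94], [-1.21, 1.42], [-2.12, 2.29], [-1.49, 1.47], [-3.14, 3.14]. Speed limits (rad/s): [2.79, 2.79, 3.14, 3.14, 3.14, 3.14].

## Interface

Orientations are given as a 3x3 rotation matrix whose columns are the frame's x, y, z axes.
In Python, from workcell import bot gives the robot as it stands.
- The arm moves only by the tool move_arm, never from a script. Its argument "rows" is text: rows parted by semicolons, each of 6 numbers parted by spaces: the shift along the world's x, y, z normalised to -1 to 1, where 1 is 6 cm, then the turn, a rotation vector about the world's x, y, z normalised to -1 to 1, where 1 is 0.12 rad. A call has 1 to 20 rows; each row shifts and turns the pose as measured when the row begins; what a row does not reach is not made up. A row lasts 1/8 s, in which the tool goes at most 62.5 mm and 10.7 degrees, less where a joint would pass 70% of its speed; a pose out of reach is approached as far as the arm can. A call with a number of a shift or a turn outside -1 to 1 is refused whole. A call with a gripper value outside its range is refused whole. "grip" is the opening, from -1 (shut) to 1 (fully open), so that 0 is half open, set as the call begins (left out, the last holds). The fingers move at their own pace and stop on an object; "squeeze" is the grip in N (left out, the last holds). Time passes only in rows, so rows that do not move let the fingers close. It gives the time, the measured TCP pose, the force and the opening at its end, in the units of the state.
- bot.read_state(): the state, without advancing time (a new reading comes with each control period).
- bot.camera(name): name is "scene" or "top"; returns a dict with "color" (400x640x3 uint8, red, green, blue), "vertical_fov" (degrees; the focal length in pixels is half the picture's height over the tangent of half this angle, whatever the lens; pixels are square), "cx", "cy" (the principal point, pixels), "rvec" (rotation vector, rad) and "tvec" (3), from world to camera coordinates, as OpenCV has them. Camera axes: x right, y down, z forward; pixel columns grow to the right and rows downward; lengths in m; the calibration is good to about 2 mm. A picture is of the moment at which its call begins. There is no depth.
- bot.close_job(): hands the job in, once; it reports no verdict.
The state is a dict: "t": time; "joints": joint angles; "qd": joint speeds; "joint_efforts": joint torques, N m; "ee_pos": TCP position; "tcp_rot": TCP orientation; "ft_force": force on the tool from outside, world axes, zero at the start; "wrist_torque": the same for the moment, N m; "finger_gap": finger opening in m.
Only numpy, scipy, OpenCV 4.12 (cv2) and the standard library are available. Lean on these libraries where they do the work, as an engineer would, in place of code of your own. Each camera call takes 0.05 s, during which the arm holds its last target. There are 200 camera calls.

## Task

Date-stamp the tall carton that stands in the tray of the stamper: press the plunger on top of the stamper down to its halfway stop, keep it there for at least a full second while the stamp lines up, and only then press it fully down, where its collar stays. After that take the stamped carton out of the tray and put it in the slatted wooden crate; leave the mug, the tin and the jar where they are.

Things in the scene. Friction and masses are not known exactly. Their poses are not given: they have to be found in the camera images.
- stamper: Date stamper, fixed to the worktop: black base plate 230 x 130 x 12 mm (x, y, z) with a grey block 125 x 120 mm, its top 90 mm above the worktop, front face (dark print window) at x = -17.5 mm. In front of that (-x) is the carton tray; on top of the block, at x = +45 mm, the plunger. Origin: centre of the underside; x points from tray to block (away from the robot at yaw 0), z up.
- bay (a point): Centre of the carton's place on the tray floor (50.5 mm in front of the stamper's origin, 12 mm above the worktop). The tray is 60 mm (x) by 52 mm (y) inside, lips 11 mm high.
- cap_top (a point): Centre of the top face of the plunger's cap, a black disc 52 mm across and 12 mm thick; at rest its top is 136 mm above the worktop. Moves down with the plunger, 24 mm in all.
- cap (a joint): First stage of the plunger, m: 0 = cap up, 0.012 = cap resting on the steel collar below it (the halfway stop). Springy: about 1.2 N to start and 3 N at the end; it springs back when let go. Halfway counts from 0.009.
- stem (a joint): Second stage, m: how far the steel collar (38 mm across) under the cap has been pushed into its housing; 0 = 12 mm proud, 0.012 = fully down, flush. It moves only under more than about 12 N of push on the cap, the same all the way, and stays where it is left: it cannot be raised again. During the halfway pause it must stay under 0.003.
- carton: Tall slim carton, 36 mm (its x) x 44 mm (its y) x 132 mm (z), about 0.09 kg, standing upright in the stamper's tray with its x axis within 0.1 rad of the stamper's. Origin: centre of its underside; z up. Can be pinched across its 44 mm width (its y) from above.
- carton_mid (a point): Middle of the carton, 66 mm above its underside.
- crate: Open slatted wooden crate, 180 mm (x) x 220 mm (y) x 80 mm high, walls and floor 6 mm thick, 1.5 kg, standing loose on the worktop. Origin: centre of its underside; z up.
- mug: Dotted white mug, 92 x 127 x 93 mm, a bystander. Origin: centre of its underside.
- tin: Squat food tin, 76 mm across, 58 mm high, a bystander. Origin: centre of its underside.
- jar: Square glass jar with lid, 84 x 83 x 122 mm, a bystander at the back. Origin: centre of its underside.
There are look-alikes about, which are no part of the job. What is shaped like the carton but purple is not meant.

How it is judged:
On the way, in this order (a step that is already met when the one before it is completed fails the run):
1. the plunger is held at its halfway stop for a second: cap down on the collar, collar still up (value of joint cap above 0.009 m and value of joint stem below 0.003 m), for 0.9 s.
2. the plunger is then pressed fully down (value of joint stem above 0.0105 m and value of joint cap above 0.009 m), for 0.05 s.
3. the carton is in the crate (x of carton_mid in the frame of crate between -0.082 and 0.082 m and y of carton_mid in the frame of crate between -0.102 and 0.102 m and z of carton_mid in the frame of crate between 0 and 0.088 m), for 0.2 s.
At the end, for the whole second after the job is handed in: The collar is fully down (second stage over 10 of its 12 mm); the carton is released and at rest inside the crate (its middle between the crate's walls and less than 88 mm above the crate's underside, standing or lying), and the crate stands level (all of step 3 and value of joint stem above 0.01 m and angle between crate's own z axis and vertical below 0.15 rad and linear speed of carton below 0.03 m/s and contact force between the fingers and carton below 0.1 N); the robot touches nothing.
It fails at once if the carton is taken out of the tray before the plunger has been pressed fully down (value of joint stem below 0.009 m and distance between carton and bay above 0.03 m).
It fails at once if the mug is moved more than 3 cm (distance of mug from where it was at the start of the episode above 0.03 m).
It fails at once if the tin is moved more than 3 cm (distance of tin from where it was at the start of the episode above 0.03 m).
It fails at once if the jar is moved more than 3 cm (distance of jar from where it was at the start of the episode above 0.03 m).
It also fails if it takes over 67 s, if anything falls off the work surface, if the arm or the gripper's body presses on something with over 40 N, if the wrist force passes 120 N, or if a joint passes its speed limit or range.

## Working session

There is one attempt and no reset: what is moved stays moved. The work goes in short steps, Python scripts to look and compute and a tool call to move; the robot and the scene stay as the last step left them, time stands still between calls to the robot, and variables do not carry over. Pictures are saved under pics/ and viewed, about 8 in all and at most 12, crops included, and the job is handed in when it is done.

Besides the shell and the picture viewer there is one more tool, called after ">>>" by a JSON object that holds its "name" and its "arguments". move_arm: Moves the arm, as the interface text tells. Scaled input: -1 to 1 covers 6 cm each way for a shift and 0.12 rad each way for a turn. Its arguments: {"type":"object","properties":{"rows":{"type":"string"},"grip":{"type":"number"},"squeeze":{"type":"number"}},"required":["rows"]}

```bash
mkdir -p pics; cat > h.py <<'E'
import cv2,numpy as np
from workcell import bot
def cam(n):
    c=bot.camera(n); f=200/np.tan(np.radians(c["vertical_fov"])/2)
    K=np.array([[f,0,c["cx"]],[0,f,c["cy"]],[0,0,1]]); R=cv2.Rodrigues(np.array(c["rvec"],float))[0]
    return c["color"],K,R,np.array(c["tvec"],float).ravel()
def ray(K,R,t,u,v):
    return -R.T@t, R.T@np.linalg.inv(K)@np.array([u,v,1.])
def onz(K,R,t,u,v,z):
    o,d=ray(K,R,t,u,v); return o+d*(z-o[2])/d[2]
def proj(K,R,t,p):
    q=K@(R@np.array(p,float)+t); return q[:2]/q[2]
def save(n,im,s=1): cv2.imwrite(f"pics/{n}.png",cv2.resize(im[:,:,::-1],None,fx=s,fy=s,interpolation=cv2.INTER_CUBIC))
E
python3 - <<'E'
from h import *
for n in("scene","top"):
    im,K,R,t=cam(n); save(n+"0",im,1.25); np.savez(n,im=im,K=K,R=R,t=t); print(n,-R.T@t,K[0,0],K[:2,2])
print(bot.read_state())
E
```

```text
scene [-0.05524044  0.54357563  1.04364275] 486.42475613644115 [318.10004434 196.22328287]
top [ 0.39971325 -0.07274189  1.07398517] 385.2570084960634 [322.73805875 199.95666481]
{'t': 0.1, 'joints': array([-1.46279242e+00,  4.87148381e-02,  9.77454646e-02,  1.62199758e+00,
       -2.82698221e-05,  1.44299877e+00]), 'qd': array([ 0.00028044, -0.0012928 ,  0.00515353,  0.00035735, -0.00030154,
        0.00102395]), 'joint_efforts': array([ 3.14039855e-03, -3.39847970e+01,  3.20937574e+01,  1.57515152e-02,
       -1.32143527e-04, -9.16065197e-07]), 'ee_pos': array([ 0.12257178, -0.50992145,  0.23020983]), 'tcp_rot': array([[ 9.72327440e-01,  2.33622090e-01, -2.62085676e-04],
       [ 2.33622104e-01, -9.72325084e-01,  2.15493099e-03],
       [ 2.48607005e-04, -2.15652754e-03, -9.99997644e-01]]), 'ft_force': array([0.05148731, 0.21974281, 0.54554185]), 'wrist_torque': array([-0.02313701, -0.00274859, -0.01941117]), 'finger_gap': 0.08559761689649399}
```

View pics/scene0.png

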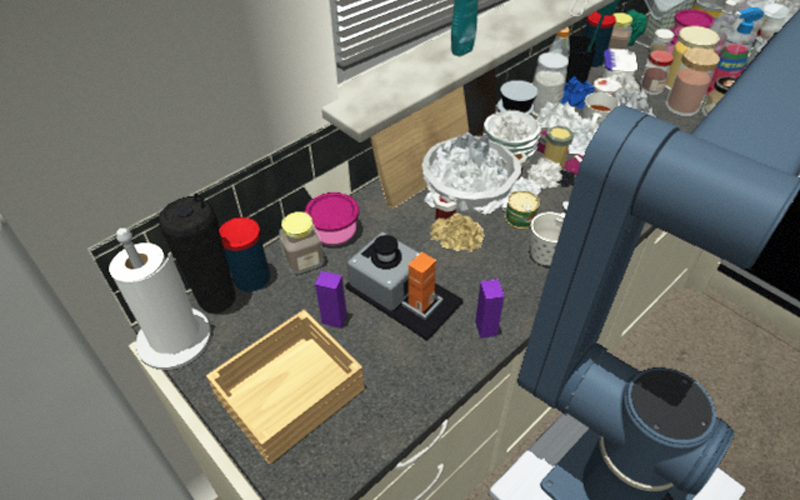

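View pics/top0.png

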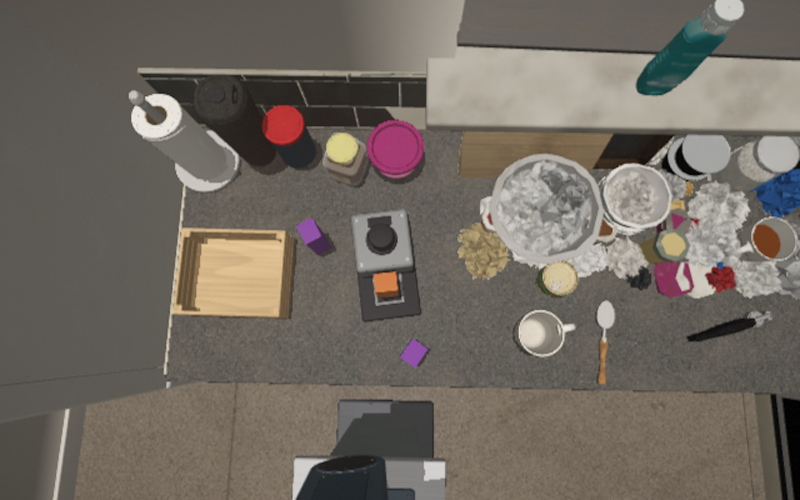

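The orange carton stands in the tray: top view (386,286), scene view (421,283), both in the 1.25x pictures. Look-alikes are the purple cartons at top (313,237) and (414,353), so I choose the orange one. The plunger cap is at top (381,237), and the crate is at top (235,273). Next I measure.

```bash
python3 - <<'E'
from h import *
D=np.load("top.npz"); im,K,R,t=[D[k] for k in("im","K","R","t")]
S=np.load("scene.npz")
def big(m):
    cs=cv2.findContours(m.astype(np.uint8),0,2)[0]; return max(cs,key=cv2.contourArea)
hsv=cv2.cvtColor(im,cv2.COLOR_RGB2HSV)
# carton (whole orange blob) 
m=(hsv[...,0]>=4)&(hsv[...,0]<=14)&(hsv[...,1]>170)&(hsv[...,2]>120); m[:,:280]=0;m[:,340:]=0;m[:200]=0;m[260:]=0
c=big(m); print("orange bbox",cv2.boundingRect(c),cv2.contourArea(c),cv2.minAreaRect(c))
# top face = brighter part
print("V hist",np.histogram(hsv[...,2][m],8))
# cap
g=im.max(2); mk=g<45; box=np.zeros_like(mk); box[172:206,288:326]=1
c=big(mk&box); print("black",cv2.boundingRect(c),cv2.minEnclosingCircle(c))
# block (grey top) at .09
mg=(g>95)&(g<190)&(hsv[...,1]<60); b=np.zeros_like(mk); b[160:225,275:335]=1
c=big(mg&b); r=cv2.minAreaRect(c); print("block",r)
for p in cv2.boxPoints(r): print(onz(K,R,t,*p,.09).round(4))
# base plate corner guess printed in crop; crate
mw=(hsv[...,0]>=10)&(hsv[...,0]<=25)&(hsv[...,1]>60)&(g>90); b=np.zeros_like(mk); b[175:262,135:242]=1
c=big(mw&b); r=cv2.minAreaRect(c); print("crate",r)
for p in cv2.boxPoints(r): print(onz(K,R,t,*p,.08).round(4))
a=cv2.resize(im[155:265,270:350],None,fx=5,fy=5,interpolation=cv2.INTER_CUBIC)
s=cv2.resize(S["im"][180:280,270:350],None,fx=5,fy=5,interpolation=cv2.INTER_CUBIC)
o=np.zeros((550,800,3),np.uint8); o[:,:400]=a; o[:500,400:]=s; save("crop1",o)
E
```

```text
Traceback (most recent call last):
ValueError: max() iterable argument is empty
```

```bash
python3 - <<'E'
from h import *
D=np.load("top.npz"); im,K,R,t=[D[k] for k in("im","K","R","t")]
S=np.load("scene.npz")
def big(n,m,b):
    q=np.zeros(m.shape,np.uint8); q[b[0]:b[1],b[2]:b[3]]=1
    cs=cv2.findContours((q&m).astype(np.uint8),0,2)[0]
    if not cs: print(n,"none"); return
    c=max(cs,key=cv2.contourArea); r=cv2.minAreaRect(c); print(n,cv2.boundingRect(c),r,cv2.minEnclosingCircle(c)); return r
hsv=cv2.cvtColor(im,cv2.COLOR_RGB2HSV); g=im.max(2)
print(hsv[229,309],hsv[229-6:236:3,309].tolist(),hsv[180,305],hsv[220,188])
big("orange",(hsv[...,0]<=15)&(hsv[...,1]>150)&(g>90),(210,260,290,330))
big("otop",(hsv[...,0]<=15)&(hsv[...,1]>150)&(g>185),(210,260,290,330))
big("cap",g<45,(172,206,288,326))
r=big("block",(g>85)&(g<190)&(hsv[...,1]<60),(160,225,275,335))
if r:
  for p in cv2.boxPoints(r): print(onz(K,R,t,*p,.09).round(4))
r=big("crate",(hsv[...,0]>=8)&(hsv[...,0]<=25)&(hsv[...,1]>60)&(g>80),(175,262,135,242))
if r:
  for p in cv2.boxPoints(r): print(onz(K,R,t,*p,.08).round(4))
a=cv2.resize(im[155:265,270:350],None,fx=5,fy=5,interpolation=cv2.INTER_CUBIC)
s=cv2.resize(S["im"][180:280,270:350],None,fx=5,fy=5,interpolation=cv2.INTER_CUBIC)
o=np.zeros((550,800,3),np.uint8); o[:,:400]=a; o[:500,400:]=s; save("crop1",o)
E
```

```text
[ 12 162 211] [[12, 164, 209], [12, 164, 210], [12, 162, 211], [12, 166, 190], [11, 159, 104]] [ 0 21 60] [ 18  89 217]
orange (299, 217, 20, 21) ((308.7239990234375, 226.7320098876953), (18.872413635253906, 17.44133186340332), 79.69515228271484) ((308.0543518066406, 226.43478393554688), 11.715780258178711)
otop (299, 218, 19, 15) ((308.0914611816406, 225.3231658935547), (13.472647666931152, 16.896024703979492), 83.6598129272461) ((308.0, 225.5), 10.547611236572266)
cap (299, 189, 17, 12) ((308.63323974609375, 196.06228637695312), (7.411764621734619, 17.882352828979492), 61.927513122558594) ((307.0, 193.0), 8.944372177124023)
block (275, 160, 60, 65) ((304.5, 192.0), (64.0, 59.0), 90.0) ((304.5, 192.0), 43.5230827331543)
[0.6863 0.0651 0.09  ]
[ 0.689  -0.0911  0.09  ]
[ 0.5187 -0.0935  0.09  ]
[0.5159 0.0581 0.09  ]
crate (138, 182, 98, 73) ((186.4835662841797, 217.94384765625), (95.04594421386719, 70.91434478759766), 2.12109637260437) ((186.5, 221.0), 57.028602600097656)
[0.4394 0.4092 0.08  ]
[0.6259 0.4221 0.08  ]
[0.6208 0.169  0.08  ]
[0.435  0.1645 0.08  ]
```

View pics/crop1.png

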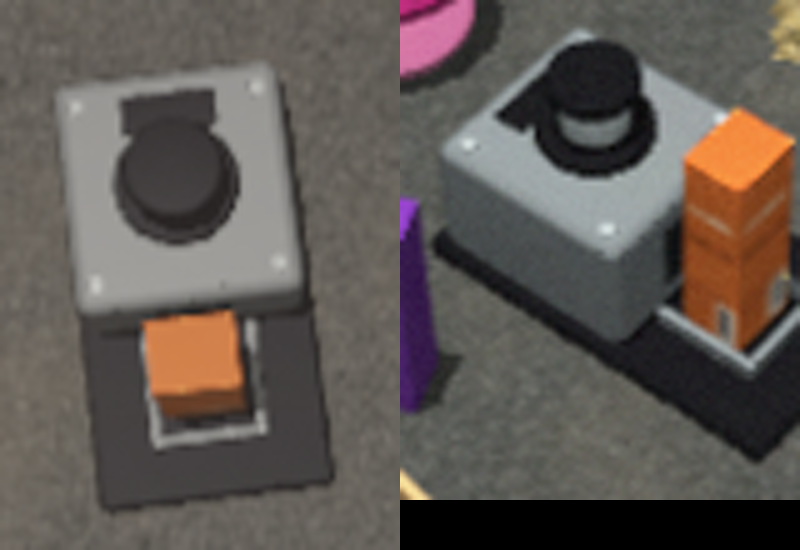

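The crop shows the orange carton in the tray and the black cap at crop (172,170). The block's top corners are at about (55,88), (275,62), (302,293) and (78,312). The base plate's front corners are at (105,508) and (333,482).

```bash
python3 - <<'E'
from h import *
D=np.load("top.npz"); K,R,t=[D[k] for k in("K","R","t")]
S=np.load("scene.npz"); T=[S[k] for k in("K","R","t")]
f=lambda u,v,z:onz(K,R,t,(u+.5)/5-.5+270,(v+.5)/5-.5+155,z)
B=[f(u,v,.09) for u,v in[(55,88),(275,62),(302,293),(78,312)]]
print("block",np.round(B,4).tolist(),np.mean(B,0)); 
for i in range(4): 
    d=B[(i+1)%4]-B[i]; print(np.linalg.norm(d),np.degrees(np.arctan2(d[1],d[0])))
F=[f(105,508,.012),f(333,482,.012)]; d=F[0]-F[1]; print("front",np.round(F,4),np.linalg.norm(d),np.degrees(np.arctan2(d[1],d[0])))
print("cap",f(172,170,.136),"scene",onz(*T,(195+.5)/5-.5+270,72/5+180-.4,.136))
C=[f(u,v,.144) for u,v in[(143,320),(237,312),(243,385),(148,395)]]; print("carton",np.round(C,4).tolist(),np.mean(C,0))
for i in range(4): 
    d=C[(i+1)%4]-C[i]; print(np.linalg.norm(d),np.degrees(np.arctan2(d[1],d[0])))
# scene crop carton top corners
C=[onz(*T,(u-400+.5)/5-.5+270,(v+.5)/5-.5+180,.144) for u,v in[(684,155),(738,110),(794,143),(740,188)]];print("carton scene",np.mean(C,0), np.round(C,4).tolist())
# estimate from stamper: yaw from front edge, front mid
E
```

```text
block [[0.6533, 0.049, 0.09], [0.6694, -0.0666, 0.09], [0.5465, -0.0828, 0.09], [0.5345, 0.0325, 0.09]] [ 0.60093489 -0.01698033  0.09      ]
0.11674005085711066 -82.03676758156907
0.12396640838749493 -172.50092465359305
0.11591716099656907 95.94226717539274
0.11987455040067709 7.911010983531163
front [[ 0.4376  0.0221  0.012 ]
 [ 0.454  -0.1022  0.012 ]] 0.12538734609396868 97.53263496548469
cap [ 0.60036883 -0.01663174  0.136     ] scene [ 0.60575203 -0.01997188  0.136     ]
carton [[0.5238, -0.0051, 0.144], [0.5285, -0.0507, 0.144], [0.493, -0.0544, 0.144], [0.4873, -0.0086, 0.144]] [ 0.50815513 -0.02971488  0.144     ]
0.045916163748948434 -84.04519199367994
0.03573856479872587 -174.09229768946602
0.046161525562814686 97.08094551441575
0.03664675434148634 5.539192313098295
carton scene [ 0.51141985 -0.03133617  0.144     ] [[0.5273, -0.0087, 0.144], [0.5305, -0.0493, 0.144], [0.4953, -0.0538, 0.144], [0.4927, -0.0136, 0.144]]
```

>>> {"name": "move_arm", "arguments": {"rows": "0.6 0.6 0 0 0 -0.5;0.66 0.68 0 0 0 -0.5;0.66 0.68 0 0 0 0;0.66 0.68 0 0 0 0;0.66 0.68 0 0 0 0;0.66 0.68 0 0 0 0;0.66 0.68 0 0 0 0;0.66 0.68 0 0 0 0;0.66 0.68 0 0 0 0;0.66 0.68 0 0 0 0;0.6 0.6 0 0 0 0;0 0 0 0 0 0", "grip": -1}}

```text
t: 1.6
ee_pos: [0.559, -0.0531, 0.221]
tcp_rot: [[0.994, 0.107, -0.006], [0.107, -0.994, 0.008], [-0.005, -0.009, -1.0]]
ft_force: [-0.3, -0.5, -0.5]
finger_gap: -0.0002
```

```bash
python3 - <<'E'
from h import *
S=np.load("scene.npz"); T=[S[k] for k in("K","R","t")]
D=np.load("top.npz"); Q=[D[k] for k in("K","R","t")]
g=lambda M,u,v,z:onz(*M,u/1.25,v/1.25,z)
C=[g(T,u,v,.08) for u,v in[(208,378),(305,313),(363,368),(268,435)]]; print(np.round(C,3).tolist(),np.mean(C,0))
C=[g(Q,u,v,.08) for u,v in[(180,230),(291,230),(288,317),(175,317)]]; print(np.round(C,3).tolist(),np.mean(C,0))
for n,u,v in[("jar",345,150),("p1",308,232),("p2",414,350)]: print(n,g(Q,u,v,.125).round(3))
E
```

```text
[[0.617, 0.408, 0.08], [0.614, 0.191, 0.08], [0.439, 0.189, 0.08], [0.451, 0.391, 0.08]] [0.53031309 0.29475352 0.08      ]
[[0.617, 0.411, 0.08], [0.621, 0.176, 0.08], [0.439, 0.171, 0.08], [0.434, 0.403, 0.08]] [0.52798273 0.29004092 0.08      ]
jar [0.784 0.062 0.125]
p1 [0.608 0.13  0.125]
p2 [ 0.379 -0.088  0.125]
```

>>> {"name": "move_arm", "arguments": {"rows": "0.4 0.35 -0.3 0 0 0;0.3 0.25 -0.3 0 0 0;0 0 -0.3 0 0 0;0 0 0 0 0 0;0 0 0 0 0 0"}}

```text
t: 2.22
ee_pos: [0.5987, -0.0195, 0.1644]
tcp_rot: [[0.994, 0.105, -0.011], [0.105, -0.994, 0.006], [-0.01, -0.007, -1.0]]
ft_force: [0.1, 0.1, 0.4]
finger_gap: -0.0001
```

```bash
python3 - <<'E'
from h import *
o=np.zeros((600,800,3),np.uint8)
for i,(n,b) in enumerate([("top",(150,260,270,350)),("scene",(140,260,260,340))]):
    im,*M=cam(n); c=cv2.resize(im[b[0]:b[1],b[2]:b[3]],None,fx=5,fy=5,interpolation=cv2.INTER_CUBIC); o[:c.shape[0],400*i:400*i+400]=c
    s=bot.read_state(); print(n,proj(*M,s["ee_pos"]),s["ee_pos"])
save("p2",o); print(s["ft_force"])
E
```

```text
top [304.56199383 186.87400619] [ 0.59858858 -0.01956774  0.16436398]
scene [309.92422445 187.67986246] [ 0.59895731 -0.01945236  0.16467737]
[-0.54859531 -0.0148558   0.29021563]
```

View pics/p2.png

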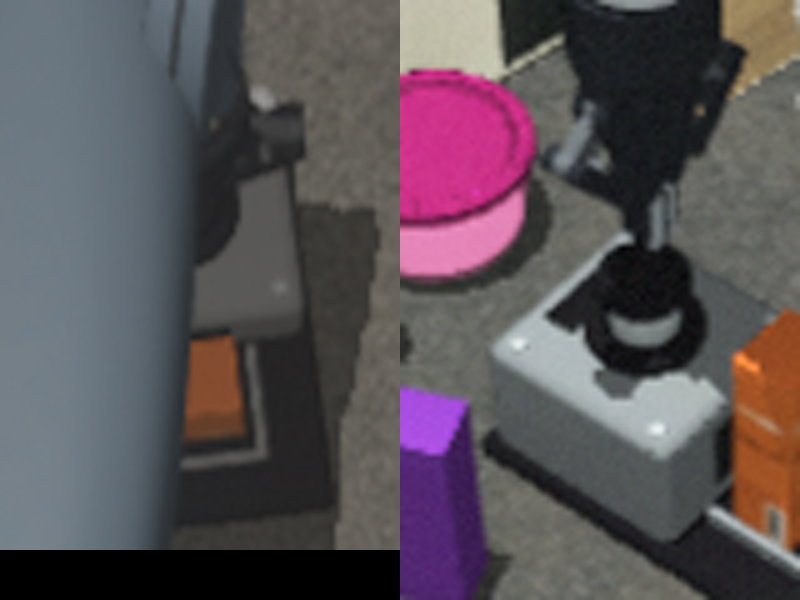

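The closed fingers are above the cap (scene crop, tip about (650,250), cap centre (645,280)). I'm descending.

>>> {"name": "move_arm", "arguments": {"rows": "0.03 0.03 -0.2 0 0 0;0 0 -0.15 0 0 0;0 0 -0.05 0 0 0;0 0 0 0 0 0"}}

```text
t: 2.82
ee_pos: [0.6011, -0.0182, 0.1404]
tcp_rot: [[0.995, 0.104, -0.008], [0.104, -0.995, 0.005], [-0.007, -0.006, -1.0]]
ft_force: [0.5, 0.8, 0.5]
finger_gap: -0.0002
```

>>> {"name": "move_arm", "arguments": {"rows": "0 0 -0.06 0 0 0;0 0 -0.06 0 0 0;0 0 -0.05 0 0 0;0 0 0 0 0 0"}}

```text
t: 3.32
ee_pos: [0.6014, -0.0182, 0.1308]
tcp_rot: [[0.995, 0.104, -0.007], [0.104, -0.995, 0.005], [-0.006, -0.006, -1.0]]
ft_force: [-0.7, -0.6, 2.4]
finger_gap: 0.0001
```

>>> {"name": "move_arm", "arguments": {"rows": "0 0 -0.06 0 0 0;0 0 -0.03 0 0 0;0 0 0 0 0 0"}}

```text
t: 3.7
ee_pos: [0.6016, -0.0183, 0.1259]
tcp_rot: [[0.995, 0.104, -0.006], [0.104, -0.995, 0.005], [-0.005, -0.006, -1.0]]
ft_force: [-0.4, -0.2, 2.7]
finger_gap: 0.0003
```

>>> {"name": "move_arm", "arguments": {"rows": "0 0 -0.03 0 0 0;0 0 0 0 0 0"}}

```text
t: 3.95
ee_pos: [0.6016, -0.0183, 0.1244]
tcp_rot: [[0.995, 0.104, -0.006], [0.104, -0.995, 0.005], [-0.005, -0.005, -1.0]]
ft_force: [-0.8, 0.4, 3.0]
finger_gap: -0.0002
```

>>> {"name": "move_arm", "arguments": {"rows": "0 0 0 0 0 0;0 0 0 0 0 0;0 0 0 0 0 0;0 0 0 0 0 0;0 0 0 0 0 0;0 0 0 0 0 0;0 0 0 0 0 0;0 0 0 0 0 0;0 0 0 0 0 0;0 0 0 0 0 0;0 0 0 0 0 0"}}

```text
t: 5.32
ee_pos: [0.6016, -0.0183, 0.1245]
tcp_rot: [[0.995, 0.104, -0.006], [0.104, -0.995, 0.005], [-0.005, -0.005, -1.0]]
ft_force: [-1.6, 0.1, 2.1]
finger_gap: 0.0003
```

>>> {"name": "move_arm", "arguments": {"rows": "0 0 -0.03 0 0 0;0 0 0 0 0 0"}}

```text
t: 5.58
ee_pos: [0.6016, -0.0183, 0.1243]
tcp_rot: [[0.995, 0.104, -0.005], [0.104, -0.995, 0.005], [-0.004, -0.005, -1.0]]
ft_force: [-1.5, -0.5, 3.1]
finger_gap: 0.0001
```

It moved only 0.2 mm of the 1.8 mm commanded, so the cap is on the stop. I'll hold another second, then press.

>>> {"name": "move_arm", "arguments": {"rows": "0 0 0 0 0 0;0 0 0 0 0 0;0 0 0 0 0 0;0 0 0 0 0 0;0 0 0 0 0 0;0 0 0 0 0 0;0 0 0 0 0 0;0 0 0 0 0 0;0 0 0 0 0 0"}}

```text
t: 6.7
ee_pos: [0.6016, -0.0183, 0.1241]
tcp_rot: [[0.995, 0.104, -0.005], [0.104, -0.995, 0.005], [-0.004, -0.005, -1.0]]
ft_force: [-0.6, 1.0, 3.8]
finger_gap: -0.0002
```

>>> {"name": "move_arm", "arguments": {"rows": "0 0 -0.1 0 0 0;0 0 -0.1 0 0 0;0 0 -0.1 0 0 0"}}

```text
t: 7.08
ee_pos: [0.6018, -0.0183, 0.113]
tcp_rot: [[0.995, 0.104, -0.001], [0.104, -0.995, 0.004], [-0.0, -0.004, -1.0]]
ft_force: [-6.3, -0.3, 12.0]
finger_gap: 0.0003
```

>>> {"name": "move_arm", "arguments": {"rows": "0 0 -0.1 0 0 0;0 0 -0.1 0 0 0"}}

```text
t: 7.32
ee_pos: [0.602, -0.0184, 0.1115]
tcp_rot: [[0.995, 0.104, 0.005], [0.104, -0.995, 0.002], [0.005, -0.002, -1.0]]
ft_force: [-10.8, 0.0, 26.3]
finger_gap: -0.0001
```

The collar is at its hard stop (26 N, z 0.1115). Now lift, open, and go over the carton.

>>> {"name": "move_arm", "arguments": {"rows": "0 0 0.5 0 0 0;0 0 0.7 0 0 0;0 0 0.7 0 0 0;-0.5 -0.05 0 0 0 0;-0.6 -0.08 0 0 0 0;-0.4 -0.06 0 0 0 0;0 0 0 0 0 0;0 0 0 0 0 0", "grip": 1, "squeeze": 30}}

```text
t: 8.32
ee_pos: [0.5128, -0.0301, 0.225]
tcp_rot: [[0.994, 0.105, 0.009], [0.105, -0.994, 0.003], [0.009, -0.002, -1.0]]
ft_force: [0.3, -0.0, 0.4]
finger_gap: 0.0853
```

```bash
python3 - <<'E'
from h import *
im,*M=cam("scene"); save("p3",im[150:300,240:400],5); s=bot.read_state(); print(s["ee_pos"],s["tcp_rot"].round(3).tolist(),s["ft_force"])
E
```

```text
[ 0.51275214 -0.03006414  0.22490462] [[0.994, 0.105, 0.008], [0.105, -0.994, 0.003], [0.009, -0.002, -1.0]] [ 0.0862268   0.07338356 -0.40052118]
```

View pics/p3.png

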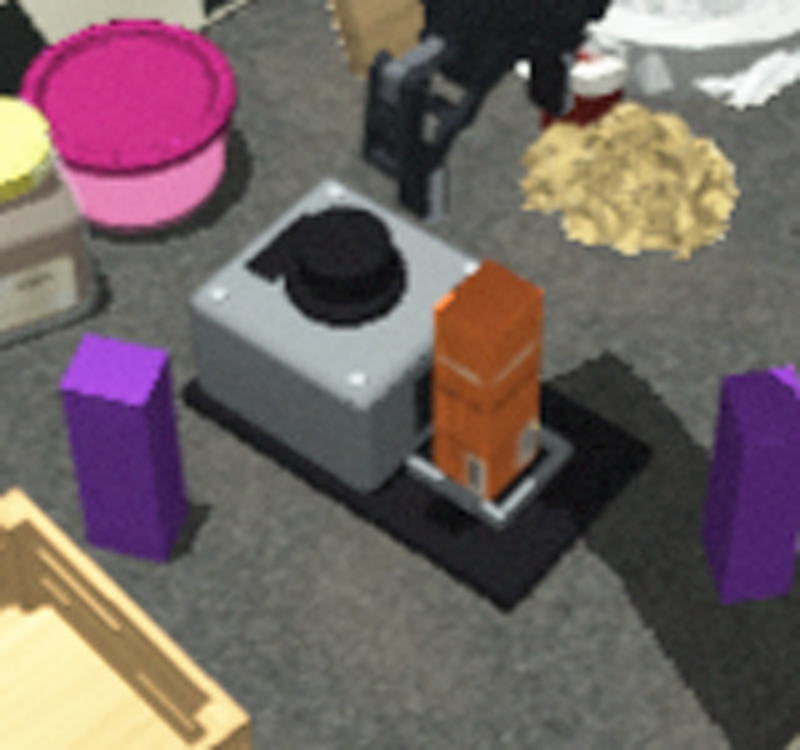

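The cap is now down against its housing with no steel showing (crop (345,250)). The carton still stands in the tray at (490,380). I'm descending on it.

>>> {"name": "move_arm", "arguments": {"rows": "-0.06 0 -0.5 0 0.07 0;0 0 -0.5 0 0 0;0 0 -0.5 0 0 0;0 0 -0.3 0 0 0;0 0 -0.2 0 0 0;0 0 0 0 0 0"}}

```text
t: 9.12
ee_pos: [0.5138, -0.0295, 0.0996]
tcp_rot: [[0.994, 0.107, 0.002], [0.107, -0.994, 0.003], [0.002, -0.003, -1.0]]
ft_force: [0.5, -0.6, 0.9]
finger_gap: 0.0856
```

>>> {"name": "move_arm", "arguments": {"rows": "-0.07 0 -0.05 0 0 0;0 0 0 0 0 0"}}

```text
t: 9.38
ee_pos: [0.5107, -0.0297, 0.0979]
tcp_rot: [[0.994, 0.107, 0.004], [0.107, -0.994, 0.003], [0.004, -0.002, -1.0]]
ft_force: [0.0, 0.6, -0.3]
finger_gap: 0.0853
```

>>> {"name": "move_arm", "arguments": {"rows": "0 0 0 0 0 0;0 0 0 0 0 0;0 0 0 0 0 0;0 0 0 0 0 0;0 0 0 0 0 0;0 0 0 0 0 0", "grip": -1, "squeeze": 30}}

```text
t: 10.12
ee_pos: [0.512, -0.03, 0.0998]
tcp_rot: [[0.994, 0.107, 0.008], [0.107, -0.994, 0.002], [0.008, -0.001, -1.0]]
ft_force: [0.7, 0.7, 0.5]
finger_gap: 0.0441
```

>>> {"name": "move_arm", "arguments": {"rows": "0 0 0.2 0 0 0;0 0 0.4 0 0 0;0 0 0.5 0 0 0;0 0 0.6 0 0 0;0 0 0.6 0 0 0;0 0 0.3 0 0 0;0 0 0 0 0 0"}}

```text
t: 11.0
ee_pos: [0.5106, -0.0298, 0.2641]
tcp_rot: [[0.994, 0.107, 0.009], [0.107, -0.994, 0.001], [0.009, -0.001, -1.0]]
ft_force: [0.6, 0.4, -1.1]
finger_gap: 0.044
```

>>> {"name": "move_arm", "arguments": {"rows": "0 0.3 0 0 0 0;0.04 0.6 0 0 0 0;0.04 0.6 0 0 0 0;0.04 0.6 0 0 0 0;0.04 0.6 0 0 0 0;0.04 0.6 0 0 0 0;0.04 0.6 0 0 0 0;0.04 0.6 0 0 0 0;0.04 0.5 0 0 0 0;0 0.2 0 0 0 0;0 0 0 0 0 0;0 0 0 0 0 0"}}

```text
t: 12.5
ee_pos: [0.5397, 0.2197, 0.2547]
tcp_rot: [[0.973, 0.23, -0.024], [0.231, -0.971, 0.068], [-0.008, -0.072, -0.997]]
ft_force: [0.7, 0.0, -1.4]
finger_gap: 0.044
```

```bash
python3 - <<'E'
from h import *
o=np.zeros((600,800,3),np.uint8)
for i,(n,b) in enumerate([("top",(120,270,120,220)),("scene",(200,350,155,255))]):
    im,*M=cam(n); c=cv2.resize(im[b[0]:b[1],b[2]:b[3]],None,fx=4,fy=4,interpolation=cv2.INTER_CUBIC); o[:c.shape[0],400*i:400*i+400]=c
save("p4",o); s=bot.read_state(); print(s["ee_pos"],s["finger_gap"])
E
```

```text
[0.53968847 0.21964739 0.25474143] 0.04375227134559594
```

View pics/p4.png

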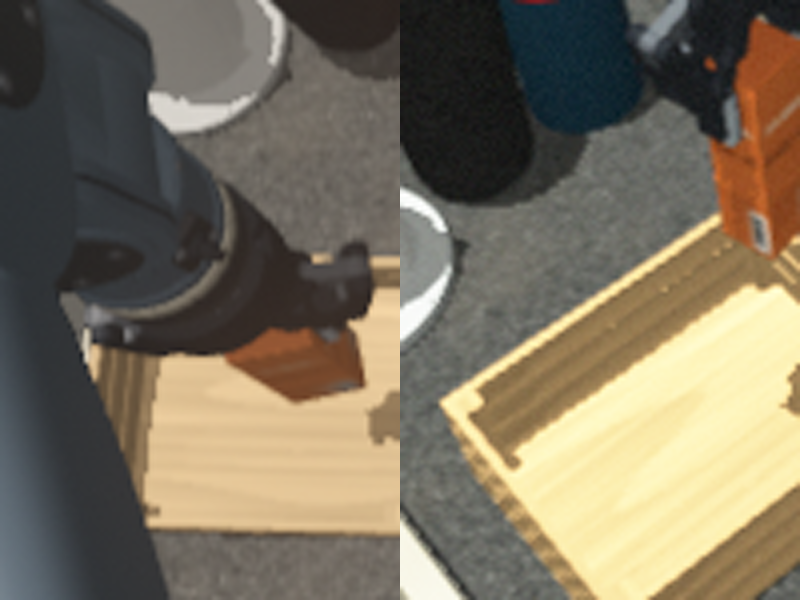

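The carton is held above the crate's edge, but the tool has drifted 4° in tilt and 7° in yaw. I'll check the joints.

```bash
python3 - <<'E'
from h import *
s=bot.read_state(); print(s["joints"].round(3),s["qd"].round(3),s["wrist_torque"],s["joint_efforts"].round(2))
from scipy.spatial.transform import Rotation as r
w=np.array([[.994,.108,0],[.108,-.994,0],[0,0,-1]]); w2=np.array([[.9726,.2325,0],[.2325,-.9726,0],[0,0,-1]])
for W in(w,w2): print((r.from_matrix(W)*r.from_matrix(s["tcp_rot"]).inv()).as_rotvec()/.12)
E
```

```text
[0.232 0.21  0.322 1.691 0.072 3.141] [ 0.001 -0.002 -0.002 -0.001  0.001 -0.001] [-0.0913108  -0.04365219 -0.04217637] [  0.08 -40.07  32.13   0.06   0.27   0.  ]
[-0.58200342 -0.16291652 -1.03626482]
[-0.57018242 -0.19922652  0.01676998]
```

Joint 6 is at its limit of 3.14, so I must let the yaw turn with the base. Target yaw is about 0.6, with the tilt undone on the way.

>>> {"name": "move_arm", "arguments": {"rows": "0 0 0 0 0 0.8;0 0 0 -0.3 -0.1 0.8;0 0.1 0 -0.27 -0.1 0.8;0 0.3 0 0 0 0.8;-0.05 0.4 0 0 0 0;-0.05 0.3 0 0 0 0;-0.05 0.2 0 0 0 0;0 0 0 0 0 0;0 0 0 0 0 0"}}

```text
t: 13.72
ee_pos: [0.5304, 0.2957, 0.2566]
tcp_rot: [[0.812, 0.583, -0.008], [0.583, -0.813, -0.011], [-0.013, 0.005, -1.0]]
ft_force: [-0.1, 0.2, -0.3]
finger_gap: 0.0437
```

>>> {"name": "move_arm", "arguments": {"rows": "0 0 -0.4 0 0 0;0 0 -0.5 0 0 0;0 0 -0.5 0 0 0;0 0 -0.5 0 0 0;0 0 -0.35 0 0 0;0 0 -0.2 0 0 0;0 0 0 0 0 0;0 0 0 0 0 0"}}

```text
t: 14.72
ee_pos: [0.5328, 0.2905, 0.1081]
tcp_rot: [[0.817, 0.577, -0.003], [0.577, -0.817, -0.012], [-0.009, 0.008, -1.0]]
ft_force: [-0.5, -0.4, -1.6]
finger_gap: 0.044
```

>>> {"name": "move_arm", "arguments": {"rows": "0 0 -0.12 0 0 0;0 0 -0.06 0 0 0;0 0 0 0 0 0"}}

```text
t: 15.1
ee_pos: [0.5344, 0.2911, 0.0992]
tcp_rot: [[0.817, 0.577, 0.002], [0.577, -0.817, -0.01], [-0.005, 0.009, -1.0]]
ft_force: [0.5, -0.4, -1.5]
finger_gap: 0.0438
```

>>> {"name": "move_arm", "arguments": {"rows": "0 0 -0.05 0 0 0;0 0 -0.04 0 0 0;0 0 0 0 0 0"}}

```text
t: 15.48
ee_pos: [0.5346, 0.2914, 0.094]
tcp_rot: [[0.817, 0.577, 0.002], [0.577, -0.817, -0.01], [-0.004, 0.009, -1.0]]
ft_force: [-1.3, 0.2, 0.4]
finger_gap: 0.0439
```

The carton touches down: vertical force has gone from -1.5 to +0.4 N. I'm releasing and lifting.

>>> {"name": "move_arm", "arguments": {"rows": "0 0 0 0 0 0;0 0 0 0 0 0;0 0 0 0 0 0;0 0 0 0 0 0;0 0 0 0 0 0", "grip": 1}}

```text
t: 16.1
ee_pos: [0.5351, 0.2916, 0.0948]
tcp_rot: [[0.817, 0.577, 0.004], [0.577, -0.817, -0.009], [-0.002, 0.01, -1.0]]
ft_force: [0.1, 0.3, -1.4]
finger_gap: 0.0855
```

>>> {"name": "move_arm", "arguments": {"rows": "0 0 0.3 0 0 0;0 0 0.6 0 0 0;0 0 0.8 0 0 0;0 0 0.8 0 0 0;-0.6 -0.8 0.3 0 0 0;-0.6 -0.8 0 0 0 0;-0.6 -0.8 0 0 0 0;-0.6 -0.8 0 0 0 0;0 0 0 0 0 0;0 0 0 0 0 0"}}

```text
t: 17.35
ee_pos: [0.39, 0.0959, 0.2787]
tcp_rot: [[0.816, 0.577, 0.021], [0.577, -0.816, -0.009], [0.012, 0.019, -1.0]]
ft_force: [0.6, -0.2, -0.4]
finger_gap: 0.0855
```

```bash
python3 - <<'E'
from h import *
im,*M=cam("scene"); save("p5",im,1.25); s=bot.read_state(); print(s["t"],s["ee_pos"],s["ft_force"],s["joints"].round(2))
E
```

```text
17.4 [0.39006245 0.09605704 0.27878356] [-0.33449258  0.36809957 -0.09634404] [ 0.08 -0.27 -0.1   1.73 -0.01  2.61]
```

View pics/p5.png

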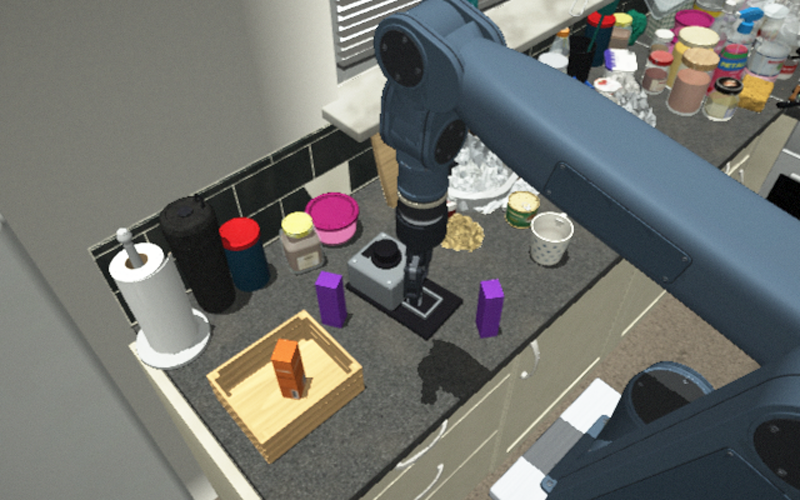

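The orange carton stands upright in the middle of the crate (288,370), the tray is empty, and the mug, tin and jar have not moved. The arm is clear, so I'm handing in.

```bash
python3 -c "
from h import *
print(bot.close_job())"
```

```text
the job is handed in; nothing more can be done
None
```

The carton was stamped and put in the crate, and the job is handed in (no verdict is reported).

- **Stamping:** I held the plunger at the halfway stop for over 2 s, at 11.5–11.9 mm of travel and 2–4 N. Then I pressed it to the hard stop, at 26 N with the tool tip at z = 0.1115 m. The later picture showed the collar down.
- **Carton:** I pinched it across its 44 mm width, lifted it out and carried it over. It went down upright near the middle of the crate, and I released it on contact.
- **One deviation:** during the carry, joint 6 hit its range limit and the tool drifted about 4° in tilt and 7° in yaw. I levelled it and let the yaw follow the base, so the carton stands turned about 35° in the crate.
- **Last checks:** at t = 17.4 s of 67 s, the picture showed the carton upright in the crate, the crate level and in place, and the mug, tin and jar where they were. The gripper was open and clear, with wrist force near 0. No final check failed. I judged the plunger from tool height, force and pictures, since its joints cannot be read directly.

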